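# Start a stand-alone drive copy on the dock

### The job

Start the copy of the customer's laptop drive on the two-bay drive dock: switch the dock on by pressing down the raised end of its power rocker, then hold the round copy button down for about three seconds to arm it, let it come right up, and press it once more to start the copy. Leave the dock switched on and the button up, keep off the two eject keys, and leave both drives seated in their bays and the other things on the bench where they are.

Things in the scene. Friction and masses are not known exactly. Their poses are not given: they have to be found in the camera images.
- dock: Grey two-bay drive dock, 140 mm deep (x), 170 wide (y); fixed. Origin: centre of its underside; x from its front (towards the robot) to its back, y to the left seen from the front, z up. Front deck (x -70 to 0) 42 mm high: power rocker right, at (-42, -55) mm, copy button left, at (-42, 55). Rear part 50 high, drives upright in bays at x 25 and 52, tops 132 mm above the bench
- power (a joint): Black power rocker, two wings each 16 mm long (dock x), 21 wide, in a bezel 3 mm above the deck. Value in rad: 0 = off, front wing (nearest the dock's front, marked with a white stroke) raised, rear wing level; 0.35 = on, front wing pressed level, 5 mm above the deck. Stays where left; about 2 N moves it, 6 N holds it firmly on its stop
- power_end (a point): Point to press on the top of the rocker's front wing, 12 mm from its pivot towards the dock's front and 4 mm from its tip; moves with the rocker: 51 mm above the bench while off, 47 mm when on. Axes as the dock's while off
- copy (a joint): Copy button: value in m, 0 = up, 0.005 = fully down. A spring pushes it back up: 1.5 N at the top, 4.5 N fully down
- copy_top (a point): Centre of the top face of the round black copy button, 20 mm across, in a steel collar 29 mm across and 2 mm high. When up it is 10 mm above the deck, 52 mm above the bench; moves with the button. Axes as the dock's
- eject_front (a joint): Eject key of the front bay, oblong 16 x 32 mm, left of that bay (dock x +25, y +62 mm), its top 7 mm above the rear part: value in m, 0 = up, 0.005 = fully down, sprung. Not to be pressed
- eject_rear (a joint): Eject key of the rear bay, the same, right of that bay (dock x +52, y -62 mm). Not to be pressed
- drive_front_mid (a point): Middle of the laptop drive (100 mm tall, 70 mm wide, 7 mm thick) that stands loose in the front bay, 18 mm deep in it; its broad face looks to the dock's front
- drive_rear_mid (a point): Middle of the like drive in the rear bay
- organiser: Open clear box of screws, 110 x 160 x 36 mm, fixed; it stands on the other side of the bench from the dock. Origin: centre of its underside
- spare_drive: Loose drive lying flat beside the dock on its right, 100 x 70 x 7 mm. Origin: centre of its underside
- flux_bottle: Small loose bottle to the left of the dock, 28 mm across, 75 mm tall. Origin: centre of its underside
- screwdriver: Loose screwdriver, 170 mm, lying between the robot and the work. Origin: under its middle
- tape_roll: Loose roll of tape lying flat, 100 mm across, 24 mm high, near right. Origin: centre of its underside
- tool_cup: Loose cup of hand tools, 80 mm across, 155 mm tall with its tools, far left. Origin: centre of its underside
- coffee_mug: Loose mug, 80 mm across, 90 mm tall, on the right. Origin: centre of its underside
There are look-alikes about, which are no part of the job. Leave any orange or turquoise look-alike of the part that bears drive_front_mid alone.

How it is judged:
On the way, in this order (a step that is already met when the one before it is completed fails the run):
1. the power rocker is pressed to on (value of joint power above 0.28 rad), for 0.1 s.
2. with the dock on, the copy button is held down for 2.5 s on end (value of joint copy above 0.0032 m and value of joint power above 0.28 rad), for 2.5 s.
3. the copy button is let right up (value of joint copy below 0.001 m and value of joint power above 0.28 rad), for 0.05 s.
4. the copy button is pressed down again (all of step 2), for 0.05 s.
At the end, for the whole second after the job is handed in: The rocker is on (at least 0.28 of its 0.35 rad), the copy button and both eject keys are up (within 1 mm), and both drives stand seated in their bays (middle within 12 mm of where it was and not raised more than 5 mm) (all of step 3 and value of joint each of eject_front, eject_rear below 0.001 m and z of each of drive_front_mid, drive_rear_mid in the frame of dock below 0.087 m and distance of each of drive_front_mid, drive_rear_mid from where it was at the start of the episode below 0.012 m); the robot touches nothing.
It fails at once if the copy button is pressed while the dock is off (value of joint copy above 0.0032 m and value of joint power below 0.2 rad).
It fails at once if an eject key is pressed (value of joint any of eject_front, eject_rear above 0.003 m).
It fails at once if a drive is knocked over, lifted or pulled from its bay (distance of any of drive_front_mid, drive_rear_mid from where it was at the start of the episode above 0.015 m).
It fails at once if another thing on the bench is moved more than 30 mm or lifted (distance of any of spare_drive, flux_bottle, screwdriver, tape_roll, tool_cup, coffee_mug from where it was at the start of the episode above 0.03 m).
It also fails if it takes over 45 s, if anything falls off the work surface, if the arm or the gripper's body presses on something with over 40 N, if the wrist force passes 120 N, or if a joint passes its speed limit or range.

### The arm

A 6-joint arm with a two-finger parallel gripper is mounted at the origin on the work surface. World frame = base frame: x ahead of the robot, y to its left, z up, the work surface at z = 0. Lengths are in m, angles in rad, forces in N, time in s.
With the tool pointing down it reaches from about 0.275 to 0.75 m from the base axis. Payload 10.2 kg.
Tool frame: the origin (TCP) lies on the centre line of the jaws, within the pads' length; the fingertips stand env.tip_extent ahead of it and the grasp point (between the pads) lies 11 mm behind it (env.tip_extent is the distance from the TCP to the fingertips, in m); z points along the fingers, y is the direction in which the jaws open and shut (so a half turn about z gives the same grasp; the last joint's range is limited). The gripper opens to 88 mm and grips with 3 to 60 N. Pads are 18 mm wide; open, the fingers measure 123 mm over their backs; the gripper's body (75 mm by 187 mm) begins 45 mm behind the grasp point.
Start: joints at [1.108, 0.313, 1.498, -0, 1.331, -0.223], TCP at [0.125, 0.51, 0.247] pointing down, gripper open.
Joint ranges: [-2.94, 2.94], [-0.97, 2.17], [0.19, 2.56], [-1.23, 4.37], [0.02, 3.11], [-2.88, 2.88]. Speed limits (rad/s): [2.39, 2.39, 3.01, 3.14, 3.14, 3.14].

### API

Orientations are given as a rotation vector (axis times angle).
In Python, from station import env, snapshot, spotter gives the robot as it stands.
- The arm moves only by the tool step_arm, never from a script. Its argument "deltas" is a list of rows, each a list of 6 numbers: the shift along the tool's x, y, z in cm, then the turn, a rotation vector about the tool's x, y, z in degrees. A call has 1 to 20 rows; each row shifts and turns the commanded pose from where the row before left it, along the tool's axes as they then stand; what a row does not reach is not made up. A row lasts 1/10 s, in which the tool goes at most 50 mm and 8.59 degrees, less where a joint would pass 70% of its speed; a pose out of reach is approached as far as the arm can. A call with a gripper value outside its range is refused whole. "fingers" is the gripper's target within -1 to 1 (fully open at 1, half-way at 0, shut at -1), set as the call begins (left out, the last holds). The fingers move at their own pace and stop on an object; "newtons" is the grip in N (left out, the last holds). Time passes only in rows, so rows that do not move let the fingers close. It gives the time, the measured TCP pose, the force and the opening at its end, in the units of the state.
- env.sense(): the state, without advancing time (a new reading comes with each control period).
- snapshot(name): name is "side" or "top"; returns a dict with "pixels" (420x560x3 uint8, red, green, blue), "z_map" (420x560 float32, m along the optical axis (not along the pixel's ray), 0 where there is no reading), "camera_matrix" (3x3 intrinsics, pixels), "k1" (the pictures are not rectified: a ray, as slopes to the right and down, at radius r is drawn at 1 + k1 r^2 times it, then the intrinsics apply), "world_from_camera" (4x4, takes a point from camera to world coordinates). Camera axes: x right, y down, z forward; pixel columns grow to the right and rows downward; lengths in m; the calibration is good to about 2 mm. A picture is of the moment at which its call begins.
- env.close_job(): hands the job in, once; it reports no verdict.
Trained networks look in a picture, given as the dict that the camera call returned (one of the last four; its "shot" number tells which), for a name from the list of things; names that differ only in an ending like _2 or _b are one class to them, and where a whole thing is asked for, a point or a joint stands for the part that bears it (a point fixed in the world has none). Each returns a list of dicts, best first, with "conf" (0 to 1); they miss things now and then, are a little off and sometimes report something else, mostly with a low value. They report only what shows in the picture. A call takes as long as a camera call. They do not tell look-alikes from the thing itself.
- spotter.find_in(picture, target): "rect" ([left, top, width, height] in pixels, round what is visible of it).
- spotter.mark_of(picture, target): "xy" ([column, row] in pixels: a listed point, or the origin of a listed thing).
The state is a dict: "time": time; "qpos": joint angles; "qvel": joint speeds; "effort": joint torques, N m; "eef_pos": TCP position; "tool_rot": TCP orientation; "contact_force": force on the tool from outside, world axes, zero at the start; "torque": the same for the moment, N m; "grip_width": opening from 0.0 (shut) to 1.0 (fully open).
Only numpy, scipy, OpenCV 4.12 (cv2) and the standard library are available. Lean on these libraries where they do the work, as an engineer would, in place of code of your own. Each camera call takes 0.05 s, during which the arm holds its last target. There are 200 camera calls.

## Working session

There is one attempt and no reset: what is moved stays moved. The work goes in short steps, Python scripts to look and compute and a tool call to move; the robot and the scene stay as the last step left them, time stands still between calls to the robot, and variables do not carry over. Pictures are saved under pics/ and viewed, about 8 in all and at most 12, crops included, and the job is handed in when it is done.

Besides the shell and the picture viewer there is one more tool, called after "Call:" as name([rows], argument=value, ...), one row to a line, values as JSON. step_arm: Moves the arm, as the interface text tells. Its arguments: {"type":"object","properties":{"deltas":{"type":"array","items":{"type":"array","items":{"type":"number"}}},"fingers":{"type":"number"},"newtons":{"type":"number"}},"required":["deltas"]}

```bash
mkdir -p pics; cat > h.py <<'E'
import numpy as np, cv2
from station import env, snapshot, spotter
def world(p,uv,z=None):
    K=p["camera_matrix"];T=np.array(p["world_from_camera"])
    s=cv2.undistortPoints(np.array([[uv]],float),np.array(K),np.array([p["k1"],0,0,0,0.]))[0,0]
    r=np.array([s[0],s[1],1.])
    if z is None:
        u,v=int(round(uv[0])),int(round(uv[1])); w=p["z_map"][max(0,v-1):v+2,max(0,u-1):u+2]; w=w[w>0]
        d=np.median(w) if len(w) else np.nan
    else:
        d=(z-T[2,3])/(T[:3,:3]@r)[2]
    return T[:3,:3]@(r*d)+T[:3,3]
E
python3 - <<'E'
from h import *
np.set_printoptions(precision=4,suppress=True)
print(env.sense(),env.tip_extent)
for n in("top","side"):
    p=snapshot(n);cv2.imwrite(f"pics/{n}0.png",p["pixels"][:,:,::-1])
    print(n,np.array(p["world_from_camera"]))
    for t,z in(("power_end",.051),("copy_top",.052),("dock",0),("eject_front",None),("eject_rear",None),("drive_front_mid",None),("organiser",0),("flux_bottle",0),("spare_drive",0)):
        for m in spotter.mark_of(p,t)[:3]: print(t,round(m["conf"],2),np.round(m["xy"],1),world(p,m["xy"],z),world(p,m["xy"]))
E
```

```text
{'time': 0.0, 'qpos': array([ 1.1076,  0.3135,  1.4984,  0.    ,  1.331 , -0.2234]), 'qvel': array([-0.0006, -0.0004,  0.0004,  0.0013, -0.0017, -0.0026]), 'effort': array([  0.0009, -40.2205, -25.2269,   0.0695,   0.0353,  -0.0001]), 'eef_pos': array([0.1246, 0.5098, 0.2462]), 'tool_rot': array([-0.3758, -3.1186,  0.0019]), 'contact_force': array([ 0.3044, -0.7844,  0.2868]), 'torque': array([-0.0406,  0.0349,  0.0538]), 'grip_width': 0.9970874509312075} 0.008
top [[ 0.0193 -0.9887  0.1484  0.2673]
 [-0.9998 -0.0184  0.0069 -0.032 ]
 [-0.0041 -0.1485 -0.9889  1.6223]
 [ 0.      0.      0.      1.    ]]
power_end 0.38 [361.  204.1] [ 0.5181 -0.2924  0.051 ] [ 0.5185 -0.2928  0.0485]
copy_top 0.53 [325.5 202.7] [ 0.5204 -0.1772  0.052 ] [ 0.5207 -0.1774  0.0498]
dock 0.94 [344.2 193.7] [ 0.5604 -0.2446  0.    ] [ 0.5528 -0.2391  0.0423]
dock 0.66 [324.2 199.6] [ 0.5391 -0.1777  0.    ] [ 0.5309 -0.1732  0.0493]Traceback (most recent call last):
  File "<stdin>", line 8, in <module>
ValueError: it knows: coffee_mug, copy_top, dock, drive_front_mid, drive_rear_mid, flux_bottle, organiser, power_end, screwdriver, spare_drive, tape_roll, tool_cup
```

```bash
python3 - <<'E'
from h import *
np.set_printoptions(precision=4,suppress=True)
ims=[]
for n in("top","side"):
    p=snapshot(n);im=p["pixels"][:,:,::-1];cv2.imwrite(f"pics/{n}0.png",im)
    np.savez(f"pics/{n}0.npz",**{k:v for k,v in p.items()})
    print(n,np.array(p["world_from_camera"])[:3,3])
    for t,z in(("power_end",.051),("copy_top",.052),("dock",0),("drive_front_mid",.082),("drive_rear_mid",.082),("organiser",0),("flux_bottle",0),("spare_drive",0),("screwdriver",0),("tape_roll",0),("tool_cup",0),("coffee_mug",0)):
        for m in spotter.mark_of(p,t)[:3]: print(t,round(m["conf"],2),np.round(m["xy"],1),world(p,m["xy"],z),world(p,m["xy"]))
E
```

```text
top [ 0.2673 -0.032   1.6223]
power_end 0.47 [363.6 207.1] [ 0.5085 -0.3008  0.051 ] [ 0.5098 -0.3022  0.0425]
copy_top 0.36 [326.5 201.5] [ 0.5244 -0.1805  0.052 ] [ 0.5244 -0.1805  0.052 ]
dock 0.63 [345.4 193. ] [ 0.5629 -0.2486  0.    ] [ 0.5551 -0.2429  0.0427]
drive_front_mid 0.65 [369.6 145.8] [ 0.7047 -0.317   0.082 ] [ 0.7115 -0.3215  0.0578]
drive_front_mid 0.52 [330.6 235.9] [ 0.4105 -0.191   0.082 ] [ 0.4181 -0.1994  0.0009]
drive_front_mid 0.43 [348.5 179.9] [ 0.5906 -0.2477  0.082 ] [ 0.587  -0.2453  0.0993]
drive_rear_mid 0.73 [266.7 253. ] [0.3534 0.0079 0.082 ] [0.3569 0.0095 0.0205]
drive_rear_mid 0.51 [345.1 170.8] [ 0.6201 -0.2369  0.082 ] [ 0.616  -0.2346  0.0999]
organiser 0.98 [203.  196.2] [0.5432 0.2275 0.    ] [0.5389 0.2234 0.0252]
organiser 0.57 [387.7 189.7] [ 0.577  -0.3916  0.    ] [ 0.5751 -0.3894  0.01  ]
flux_bottle 0.6 [311.7 195.1] [ 0.5536 -0.1358  0.    ] [ 0.553  -0.1356  0.003 ]
flux_bottle 0.3 [360.7 207. ] [ 0.5165 -0.2998  0.    ] [ 0.5085 -0.2913  0.0517]
spare_drive 0.76 [387.5 189.6] [ 0.5773 -0.391   0.    ] [ 0.5754 -0.3887  0.01  ]
scr
[... 937 characters left out ...]
[ 0.4212 -0.2348  0.082 ] [ 0.4259 -0.2133  0.0521]
drive_rear_mid 0.68 [345.8 247.6] [ 0.6262 -0.2413  0.082 ] [ 0.6152 -0.2625  0.1119]
flux_bottle 0.68 [309.8 234.3] [ 0.5761 -0.1087  0.    ] [ 0.5651 -0.1381  0.0378]
spare_drive 0.91 [347.6 316.8] [ 0.5816 -0.3873  0.    ] [ 0.5792 -0.3915  0.0081]
screwdriver 0.6 [224.3 222. ] [0.3527 0.0074 0.    ] [ 0.3528  0.0086 -0.0014]
tool_cup 0.63 [257.  109.2] [0.5802 0.5189 0.    ] [0.5704 0.4734 0.0332]
tool_cup 0.23 [251.6 327.3] [ 0.3473 -0.347   0.    ] [ 0.3473 -0.3469 -0.0004]
coffee_mug 0.73 [300.9 411.5] [ 0.4001 -0.5765  0.    ] [ 0.3887 -0.6071  0.0906]
coffee_mug 0.45 [303.2 249.8] [ 0.5411 -0.1561  0.    ] [ 0.5288 -0.1909  0.0473]
```

View pics/top0.png

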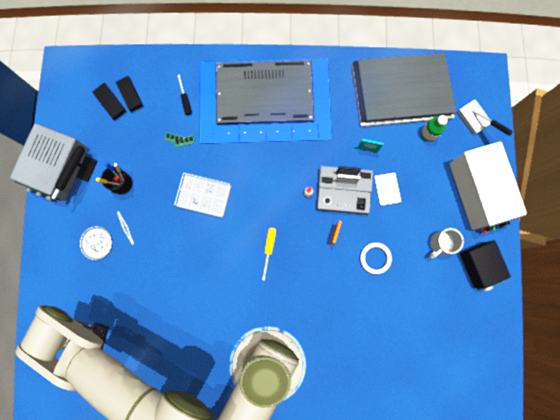

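View pics/side0.png

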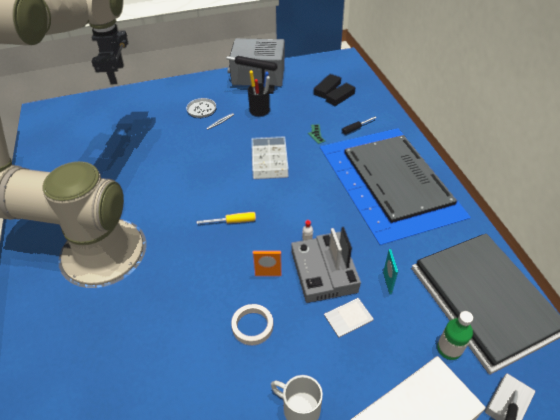

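Top picture: the grey dock is at (345,190), with the rocker at (361,203) and the copy button at (326,202). In front of it stands an orange look-alike drive (335,232), and behind it a turquoise one (370,145). Both must be left alone. Next I'll fit the dock pose and enlarge the view.

```bash
python3 - <<'E'
from h import *
np.set_printoptions(precision=4,suppress=True)
for n in("top","side"):
    p=dict(np.load(f"pics/{n}0.npz",allow_pickle=True)); p["k1"]=float(p["k1"])
    T=p["world_from_camera"];vv,uu=np.mgrid[0:420,0:560]
    s=cv2.undistortPoints(np.stack([uu,vv],-1).reshape(-1,1,2).astype(float),p["camera_matrix"],np.array([p["k1"],0,0,0,0.]))[:,0]
    d=p["z_map"].ravel();P=(np.c_[s,np.ones(len(s))]*d[:,None])@T[:3,:3].T+T[:3,3]
    def box(P,lo,hi,zl,zh): return P[(P[:,0]>lo[0])&(P[:,0]<hi[0])&(P[:,1]>lo[1])&(P[:,1]<hi[1])&(P[:,2]>zl)&(P[:,2]<zh)&(d>0)]if 0 else P[(d>0)&(P[:,0]>lo[0])&(P[:,0]<hi[0])&(P[:,1]>lo[1])&(P[:,1]<hi[1])&(P[:,2]>zl)&(P[:,2]<zh)]
    q=box(P,(.46,-.36),(.66,-.15),.03,.065);print(n,len(q),cv2.minAreaRect(q[:,:2].astype(np.float32)),np.median(q[:,2]))
    o=box(P,(.36,-.3),(.47,-.12),.02,.2);print("orange",o.min(0),o.max(0))
    t=box(P,(.66,-.4),(.78,-.25),.02,.2);print("turq",t.min(0),t.max(0))
    r=box(P,(.56,-.33),(.66,-.16),.07,.2);print("drives",r.min(0),r.max(0))
    b=box(P,(.5,-.155),(.62,-.08),.015,.1);print("bottle",b.min(0),b.max(0))
    s_=p["pixels"][:,:,::-1]; c=s_[155:225,305:405] if n=="top" else s_[215:305,250:365]
    cv2.imwrite(f"pics/{n}crop.png",cv2.resize(c,None,fx=6,fy=6,interpolation=cv2.INTER_CUBIC))
E
```

```text
top 2012 ((0.5658961534500122, -0.23971998691558838), (0.17303994297981262, 0.14219249784946442), 85.80892944335938) 0.046254429721964474
orange [ 0.3617 -0.2989  0.0214] [ 0.4555 -0.1933  0.1068]
turq [ 0.7038 -0.3572  0.02  ] [ 0.7239 -0.2871  0.1069]
drives [ 0.585  -0.2776  0.0701] [ 0.6241 -0.2064  0.1408]
bottle [ 0.5018 -0.1547  0.0158] [ 0.5818 -0.1075  0.0817]
side 2658 ((0.5693636536598206, -0.24115684628486633), (0.1748988777399063, 0.13936446607112885), 86.13530731201172) 0.045304359907679004
orange [ 0.3618 -0.2999  0.0204] [ 0.4608 -0.1973  0.1068]
turq [ 0.7063 -0.3607  0.0205] [ 0.7245 -0.2877  0.1041]
drives [ 0.5864 -0.2825  0.0701] [ 0.6268 -0.2061  0.1359]
bottle [ 0.509  -0.1547  0.0161] [ 0.5768 -0.1147  0.0763]
```

View pics/sidecrop.png

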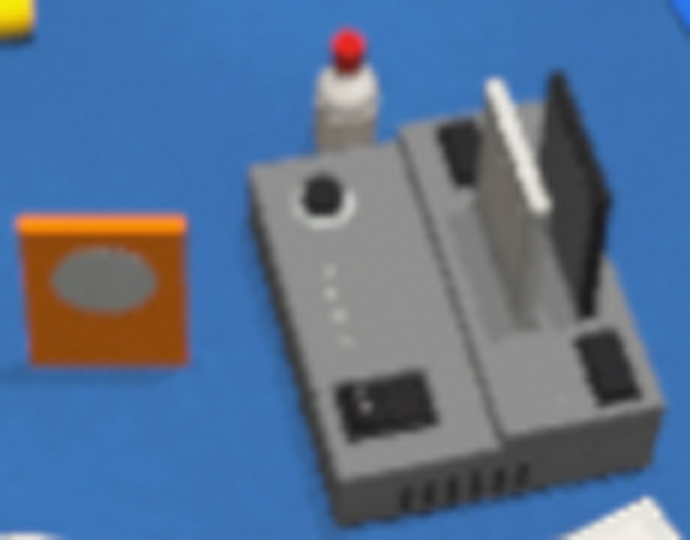

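View pics/topcrop.png

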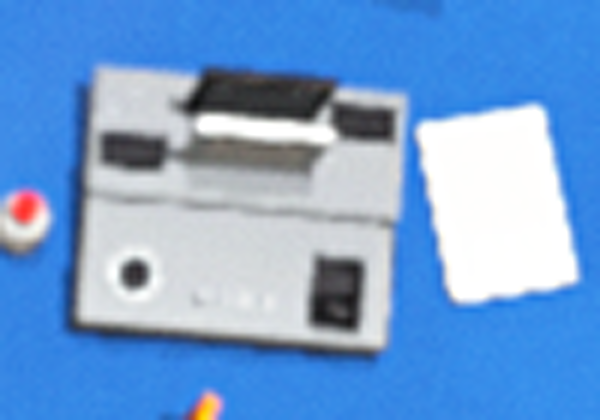

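The crops show the grey dock with its drives. In side pixels, the copy button in its steel collar is at (303,248), and the rocker bezel is at (314,282) with its white stroke on the front wing. The grey dock is the target. The orange drive stands separately in front of it. Next I'll refine the positions from these pixels.

```bash
python3 - <<'E'
from h import *
np.set_printoptions(precision=4,suppress=True)
B={}
for n,bu,ro in(("top",(326.9,200.1),(360.8,203.3)),("side",(303.4,247.4),(313.8,282.1))):
    p=dict(np.load(f"pics/{n}0.npz",allow_pickle=True)); p["k1"]=float(p["k1"])
    b=world(p,bu,.052);r=world(p,ro,.047);print(n,b,r,(b-r)[:2],np.arctan2(-(b-r)[0],(b-r)[1]))
for th in(-.07,):
  c,s=np.cos(th),np.sin(th);R=np.array([[c,-s],[s,c]])
  for o in((.5659,-.2397),(.5694,-.2412)):
    for nm,q in(("copy",(-.042,.055)),("end",(-.054,-.055)),("rock",(-.042,-.055)),("ejf",(.025,.062)),("drv",(.0385,0))): print(nm,np.array(o)+R@q)
E
```

```text
top [ 0.529  -0.1817  0.052 ] [ 0.5214 -0.2924  0.047 ] [0.0076 0.1107] -0.06828733241265324
side [ 0.5305 -0.1869  0.052 ] [ 0.5228 -0.2953  0.047 ] [0.0077 0.1084] -0.07135917302998877
copy [ 0.5278 -0.1819]
end [ 0.5082 -0.2908]
rock [ 0.5202 -0.2916]
ejf [ 0.5952 -0.1796]
drv [ 0.6043 -0.2424]
copy [ 0.5313 -0.1834]
end [ 0.5117 -0.2923]
rock [ 0.5237 -0.2931]
ejf [ 0.5987 -0.1811]
drv [ 0.6078 -0.2439]
```

Call:
step_arm([
  [0,0,0,0,0,-4.9],
  [0,0,0,0,0,-4.9],
  [-2.4,-4.2,0,0,0,0],
  [-2.4,-4.2,0,0,0,0],
  [-2.4,-4.2,0,0,0,0],
  [-2.4,-4.2,0,0,0,0],
  [-2.4,-4.2,0,0,0,0],
  [-2.4,-4.2,0,0,0,0],
  [-2.4,-4.2,0,0,0,0],
  [-2.4,-4.2,0,0,0,0],
  [-2.4,-4.2,0,0,0,0],
  [-2.4,-4.2,0,0,0,0],
  [-2.4,-4.2,0,0,0,0],
  [-2.4,-4.2,0,0,0,0],
  [-2.4,-4.2,0,0,0,0],
  [-2.4,-4.2,0,0,0,0],
  [-2.4,-4.2,0,0,0,0],
  [-2.4,-4.2,0,0,0,0],
], fingers=-1, newtons=20)

```text
time: 3.3
eef_pos: [0.4621, -0.1889, 0.2467]
tool_rot: [0.109, 3.139, -0.0]
contact_force: [1.2, 0.6, 0.9]
grip_width: 0.003
```

Call:
step_arm([
  [-1.8,-3.4,0,0,0,0],
  [-1.8,-3.3,0,0,0,0],
  [-1.8,-3.3,0,0,0,0],
  [0,0,3.0,0,0,0],
  [0,0,4.5,0,0,0],
  [0,0,4.5,0,0,0],
  [0,0,3.0,0,0,0],
  [0,0,0,0,0,0],
  [0,0,0,0,0,0],
])

```text
time: 4.2
eef_pos: [0.509, -0.2906, 0.0978]
tool_rot: [0.108, 3.139, -0.001]
contact_force: [0.1, 0.2, -0.3]
grip_width: 0.004
```

```bash
python3 - <<'E'
from h import *
e=env.sense();print(e["eef_pos"],e["contact_force"])
p=snapshot("side");c=p["pixels"][190:310,250:390,::-1];cv2.imwrite("pics/s1.png",cv2.resize(c,None,fx=5,fy=5,interpolation=cv2.INTER_CUBIC))
E
```

```text
[ 0.50903531 -0.29062664  0.09777451] [ 0.10124431  0.22802193 -0.29951003]
```

View pics/s1.png

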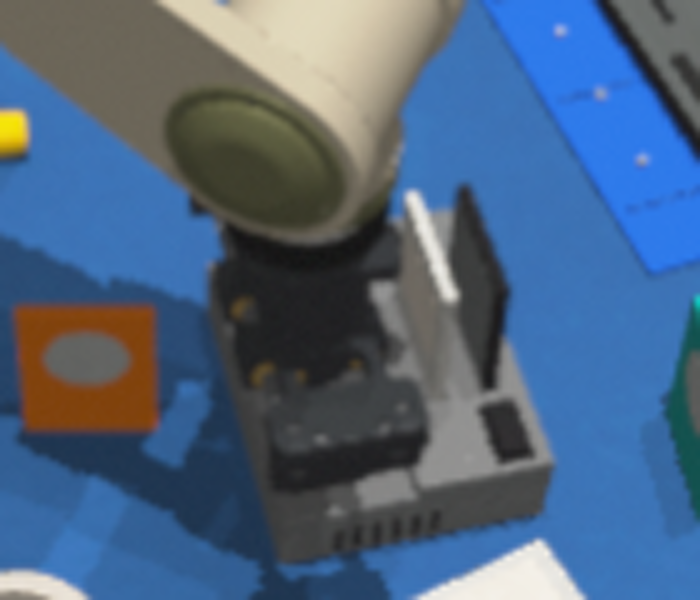

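The side crop shows the gripper over the rocker at about (305,280), with its body clear of the drives. Going down to press.

Call:
step_arm([
  [0,-0.1,2.0,0,0,0],
  [0,0,1.2,0,0,0],
  [0,0,0,0,0,0],
  [0,0,0.2,0,0,0],
  [0,0,0.2,0,0,0],
  [0,0,0.2,0,0,0],
])

```text
time: 4.85
eef_pos: [0.5088, -0.2915, 0.0594]
tool_rot: [0.108, 3.139, -0.001]
contact_force: [-3.0, 0.1, 2.0]
grip_width: 0.004
```

Call:
step_arm([
  [0,0,0.15,0,0,0],
  [0,0,0.1,0,0,0],
  [0,0,0.1,0,0,0],
  [0,0,0.1,0,0,0],
  [0,0,0,0,0,0],
])

```text
time: 5.35
eef_pos: [0.5086, -0.2914, 0.0553]
tool_rot: [0.108, 3.14, -0.001]
contact_force: [-4.6, 2.1, 11.6]
grip_width: 0.001
```

Call:
step_arm([
  [0,0,0.05,0,0,0],
  [0,0,0,0,0,0],
  [0,0,0,0,0,0],
  [0,0,-2.0,0,0,0],
  [0,0,-4.0,0,0,0],
  [0,0,-2.0,0,0,0],
  [-1.0,4.0,0,0,0,0],
  [-1.0,4.0,0,0,0,0],
  [0,2.6,0,0,0,0],
  [0,0,0,0,0,0],
])

```text
time: 6.35
eef_pos: [0.5361, -0.184, 0.1336]
tool_rot: [-0.103, -3.14, -0.001]
contact_force: [-0.6, 0.2, 1.1]
grip_width: 0.006
```

```bash
python3 - <<'E'
from h import *
np.set_printoptions(precision=4,suppress=True)
e=env.sense();print(e["eef_pos"],e["contact_force"])
a=cv2.imread("pics/side0.png")
p=snapshot("side");b=p["pixels"][:,:,::-1]
c=np.hstack([x[255:310,285:350] for x in(a,b)]);cv2.imwrite("pics/s2.png",cv2.resize(c,None,fx=6,fy=6,interpolation=cv2.INTER_CUBIC))
for m in spotter.mark_of(p,"power_end")[:2]: print(m,world(p,m["xy"],.047),world(p,m["xy"]))
E
```

```text
[ 0.5361 -0.184   0.1336] [-0.5938  0.2008  1.0595]
{'xy': [307.3, 280.5], 'conf': 0.66} [ 0.5088 -0.286   0.047 ] [ 0.5095 -0.284   0.0439]
{'xy': [250.8, 327.9], 'conf': 0.3} [ 0.3416 -0.3741  0.047 ] [ 0.3452 -0.3465 -0.0029]
```

View pics/s2.png

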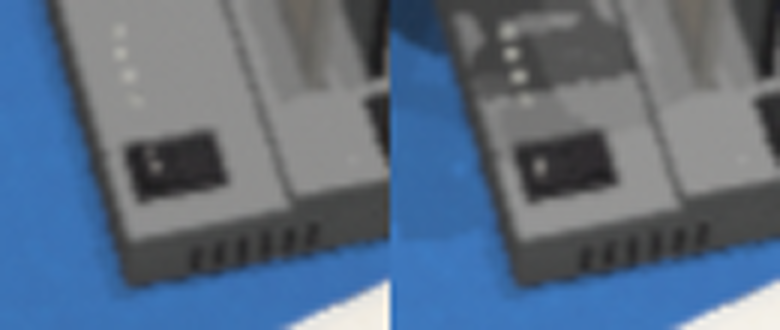

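The crop compares before (left) and after (right). The stroke at about (310,282) now lies flat instead of tilted. I'll check this against depth before touching the button.

```bash
python3 - <<'E'
from h import *
np.set_printoptions(precision=4,suppress=True)
a=dict(np.load("pics/side0.npz",allow_pickle=True));a["k1"]=float(a["k1"])
P=[snapshot("side") for _ in range(3)]
for u in range(305,324,2):
    v=282-(u-314)*0.2
    print(u,world(a,(u,v))[2].round(4),np.mean([world(p,(u,v))[2] for p in P]).round(4))
E
```

```text
305 0.0428 0.043
307 0.0436 0.0438
309 0.0506 0.0472
311 0.0516 0.048
313 0.0498 0.047
315 0.0478 0.049
317 0.0453 0.0502
319 0.0432 0.0518
321 0.046 0.0461
323 0.0416 0.0435
```

Depth confirms the rocker is on: the front wing went from 51 to 47 mm and the rear wing rose. Now the copy button.

Call:
step_arm([
  [0.65,0,2.5,0,0,0],
  [0,0,3.0,0,0,0],
  [0,0,1.3,0,0,0],
  [0,0,0,0,0,0],
  [0,0,0,0,0,0],
])

```text
time: 7.1
eef_pos: [0.5298, -0.1871, 0.0666]
tool_rot: [0.109, 3.139, -0.001]
contact_force: [-0.1, -0.4, 1.1]
grip_width: 0.005
```

Call:
step_arm([
  [0,0.2,0.4,0,0,0],
  [0,0,0.3,0,0,0],
  [0,0,0.2,0,0,0],
  [0,0,0.2,0,0,0],
  [0,0,0,0,0,0],
])

```text
time: 7.6
eef_pos: [0.53, -0.1845, 0.0554]
tool_rot: [0.108, 3.138, -0.001]
contact_force: [1.4, 1.8, 4.5]
grip_width: 0.001
```

Call:
step_arm([
  [0,0,0.05,0,0,0],
  [0,0,0,0,0,0],
  [0,0,0,0,0,0],
  [0,0,0,0,0,0],
  [0,0,0,0,0,0],
  [0,0,0,0,0,0],
  [0,0,0,0,0,0],
  [0,0,0,0,0,0],
  [0,0,0,0,0,0],
  [0,0,0,0,0,0],
  [0,0,0,0,0,0],
  [0,0,0,0,0,0],
  [0,0,0,0,0,0],
  [0,0,0,0,0,0],
  [0,0,0,0,0,0],
  [0,0,0,0,0,0],
])

```text
time: 9.2
eef_pos: [0.53, -0.1846, 0.0553]
tool_rot: [0.108, 3.138, -0.001]
contact_force: [-0.6, 2.3, 10.2]
grip_width: 0.004
```

Call:
step_arm([
  [0,0,0,0,0,0],
  [0,0,0,0,0,0],
  [0,0,0,0,0,0],
  [0,0,0,0,0,0],
  [0,0,0,0,0,0],
  [0,0,0,0,0,0],
  [0,0,0,0,0,0],
  [0,0,0,0,0,0],
  [0,0,0,0,0,0],
  [0,0,0,0,0,0],
  [0,0,0,0,0,0],
  [0,0,0,0,0,0],
  [0,0,0,0,0,0],
  [0,0,0,0,0,0],
  [0,0,0,0,0,0],
  [0,0,0,0,0,0],
])

```text
time: 10.8
eef_pos: [0.53, -0.1846, 0.0553]
tool_rot: [0.108, 3.138, -0.001]
contact_force: [-1.5, 2.0, 10.4]
grip_width: 0.008
```

Call:
step_arm([
  [0,0,-1.0,0,0,0],
  [0,0,-1.0,0,0,0],
  [0,0,0,0,0,0],
  [0,0,0,0,0,0],
  [0,0,0,0,0,0],
  [0,0,0,0,0,0],
])

```text
time: 11.4
eef_pos: [0.5292, -0.1844, 0.0738]
tool_rot: [-0.108, -3.139, -0.001]
contact_force: [0.4, 0.6, -0.3]
grip_width: 0.006
```

Call:
step_arm([
  [0,0,1.0,0,0,0],
  [0,0,0.4,0,0,0],
  [0,0,0.3,0,0,0],
  [0,0,0.2,0,0,0],
  [0,0,0.1,0,0,0],
  [0,0,0,0,0,0],
  [0,0,0,0,0,0],
  [0,0,0,0,0,0],
])

```text
time: 12.2
eef_pos: [0.5292, -0.1843, 0.0553]
tool_rot: [-0.108, -3.139, -0.0]
contact_force: [-6.8, 3.0, 13.8]
grip_width: 0.007
```

Pressed onto the stop again. Now I'll retreat well clear and check.

Call:
step_arm([
  [0,0,-1.0,0,0,0],
  [0,0,-3.0,0,0,0],
  [0,0,-5.0,0,0,0],
  [0,0,-5.0,0,0,0],
  [0,0,-3.0,0,0,0],
  [2.0,4.0,0,0,0,0],
  [2.0,4.0,0,0,0,0],
  [2.0,4.0,0,0,0,0],
  [2.0,4.0,0,0,0,0],
  [2.0,4.0,0,0,0,0],
  [0,0,0,0,0,0],
  [0,0,0,0,0,0],
])

```text
time: 13.4
eef_pos: [0.4435, 0.0222, 0.2246]
tool_rot: [0.106, 3.139, -0.001]
contact_force: [0.4, 0.2, -0.0]
grip_width: 0.002
```

```bash
python3 - <<'E'
from h import *
a=dict(np.load("pics/side0.npz",allow_pickle=True));a["k1"]=float(a["k1"])
P=[snapshot("side") for _ in range(3)];e=env.sense();print(e["time"],e["eef_pos"],e["contact_force"])
z=lambda p,u,v:world(p,(u,v))[2].round(4)
for nm,u,v in(("button",303,247),("front wing",311,282.6),("rear wing",319,281),("ejf",327,240),("ejr",351,276),("drvF top",336,238),("drvR",348,245)):
    print(nm,z(a,u,v),[z(p,u,v) for p in P])
c=P[-1]["pixels"][205:315,245:385,::-1];cv2.imwrite("pics/s3.png",cv2.resize(c,None,fx=5,fy=5,interpolation=cv2.INTER_CUBIC))
E
```

```text
13.55 [0.44391454 0.02097277 0.22417677] [-0.61696687 -0.6667554  -0.73030222]
button 0.0522 [np.float64(0.0529), np.float64(0.053), np.float64(0.0518)]
front wing 0.0516 [np.float64(0.0478), np.float64(0.0464), np.float64(0.0473)]
rear wing 0.0432 [np.float64(0.0527), np.float64(0.0523), np.float64(0.0526)]
ejf 0.0584 [np.float64(0.0574), np.float64(0.0579), np.float64(0.0587)]
ejr 0.0584 [np.float64(0.0574), np.float64(0.0578), np.float64(0.0591)]
drvF top 0.1315 [np.float64(0.1331), np.float64(0.1332), np.float64(0.1318)]
drvR 0.1314 [np.float64(0.1317), np.float64(0.1328), np.float64(0.1309)]
```

View pics/s3.png

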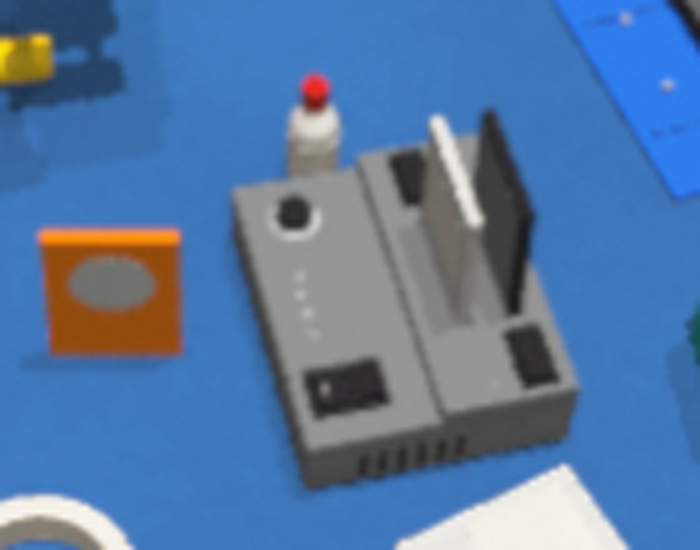

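The crop shows the rocker on at about (314,282), the button up at (303,248), and both drives seated. The bottle, tape and orange drive haven't moved. Handing in.

```bash
python3 -c "
from station import env
print(env.close_job())"
```

```text
the job is handed in; nothing more can be done
None
```

The copy sequence is done and the job is handed in; the arm finished at about 13.6 s of the 45 s allowed. I switched the rocker on, held the copy button on its stop for over 3 s and let it right up. I then pressed it once more and moved the arm well clear.

**Last checks by camera depth:**

| Part | Reading | Meaning |
|---|---|---|
| Rocker, front wing | 47 mm (was 51 to 52) | on |
| Copy button | about 52 mm | up |
| Both eject keys | about 58 mm, same as at the start | not pressed |
| Both drive tops | about 132 mm, same as at the start | seated |

In the last picture the bottle, the orange drive and what shows of the tape roll and spare drive stand where they were. I did not check the mug, tool cup and screwdriver separately, but the arm stayed well away from them.

Contact force was near zero after the retreat. No check failed or disagreed. The button's release before the second press was judged only from the tip height and near-zero force, not from a picture.

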